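# Release the cam stop and feed the channel into the drilling jig

## Task

Push the black knob round until the eccentric cam has its low (narrow) side squarely towards the steel slide, that is, until the lever points straight forward, away from the slide; only after that, push the slide forward by its rear face until it is fully home, so that it feeds the little sheet-metal channel up to the end stop under the drill guide. Only push: do not touch the channel itself or lift it, and leave the screwdriver, spool and offcut alone.

Things in the scene. Friction and masses are not known exactly. Their poses are not given: they have to be found in the camera images.
- jig: fixed aluminium jig plate on the table, 195 long (x, from 110 mm behind to 85 mm ahead of the origin), 210 wide (y), 15 mm thick. Origin on the table surface, mid width. Jig x = forward, the way the slide is pushed: away from the robot, within 15 degrees; y left, z up. Slide at the rear, cam on the right (pivot at jig 0, -60 mm), channel lane on the left
- cam (a joint): cam angle about its upright pivot, rad, counter-clockwise from above positive, limits -3.25 to 3.25, starts -1.7 to 1.7. At 0 lever and high side point backward (jig -x) over the slide and block it; at 3.14 or -3.14 (either will do, turned either way) the lever points forward and the low point faces the slide, which can then go home. Stays where left; about 0.4 N m, 6 N at the knob
- cam_pivot (a point): point on the cam's pivot axis, 60 mm above the table (top of the lever arm). The cam is a steel disc of radius 30 mm, 18 mm thick, on the plate, its centre 16 mm off the pivot; lever and knob point the same way as its wide (high) side
- knob_mid (a point): middle of the black knob, 80 mm above the table: fixed upright cylinder, 22 mm diameter, 60 to 100 mm above the table, on the lever's end, 70 mm from the pivot axis. The lever arm below it is 16 mm wide, 52 to 60 mm above the table, and passes over slide, rails and channel
- slide (a joint): position of the follower slide, m: 0 fully back, 0.040 fully home against a hard stop; moves along jig +x. Starts at 0 to 0.010. Friction about 4 N, no spring; stays where it is left. Unless the cam is turned to low, its front face meets the cam's rim and stops short
- push_face (a point): middle of the slide's flat upright rear face, 33 mm above the table, looking to jig -x: the face is 70 mm wide and reaches from 16 to 50 mm above the table. The slide is a steel bar 165 mm wide (jig y), 35 mm deep, 20 mm high, with this higher plate at its rear; its front face lies 35 mm ahead of this point
- channel_mid (a point): middle of the loose U-shaped sheet-steel channel, open side up, 80 long (jig x) by 40 wide by 30 mm high, 0.1 to 0.2 kg, lying on the jig plate in the lane (top 45 mm above the table), in front of the slide's left half. Fully fed, its middle lies at about jig x = 22 to 24 mm, y = 60 mm
- screwdriver: bystander: screwdriver 170 mm long lying near the jig; origin under its middle
- spool: bystander: grey spool 60 mm in diameter and 48 mm high, standing near the jig; origin under its centre
- offcut: bystander: U-shaped channel offcut 60 by 50 by 25 mm lying near the jig; origin under its centre
- end_stop (a point): middle of the end stop's face, 29 mm above the table, at jig 64, 60 mm; the channel ends up against it or up to 3 mm short. The lane before it is 44 mm wide between dark rails, 31 mm high above the table. A drill guide (post at the left, arm to 65 mm, brass bushing to 73 mm above the table) overhangs the lane at jig x = 36 to 60 mm, y above 49 mm

How it is judged:
By the outcome, as a careful person would: the job done as asked, in the order asked, and still so for the second after the job is handed in, with the robot touching nothing.
It also fails if it takes over 53 s, if anything falls off the work surface, if the arm or the gripper's body presses on something with over 40 N, if the wrist force passes 120 N, or if a joint passes its speed limit or range.

## Robot

A 6-joint arm with a two-finger parallel gripper is mounted at the origin on the work surface. World frame = base frame: x ahead of the robot, y to its left, z up, the work surface at z = 0. Lengths are in mm, angles in rad, forces in N, time in s.
With the tool pointing down it reaches from about 225 to 725 mm from the base axis. Payload 3.1 kg.
Tool frame: the origin (TCP) lies on the centre line of the jaws, within the pads' length; the fingertips stand manip.finger_overhang ahead of it and the grasp point (between the pads) lies 3 mm ahead of it (manip.finger_overhang is the distance from the TCP to the fingertips, in mm); z points along the fingers, y is the direction in which the jaws open and shut (so a half turn about z gives the same grasp; the last joint's range is limited). The gripper opens to 85 mm and grips with 20 to 120 N. Pads are 22 mm wide; open, the fingers measure 114 mm over their backs; the gripper's body (76 mm by 85 mm) begins 54 mm behind the grasp point. The pads swing forward as they close: fully open they stand 13 mm farther back than shut.
Start: joints at [-0.128, 0.048, 0.099, 1.622, 0, 1.443], TCP at [524.993, -0.012, 253.312] pointing down, gripper open.
Joint ranges: [-2.91, 2.91], [-0.99, 1.94], [-1.21, 1.42], [-2.12, 2.29], [-1.49, 1.47], [-3.14, 3.14]. Speed limits (rad/s): [2.79, 2.79, 3.14, 3.14, 3.14, 3.14].

## Interface

Orientations are given as a unit quaternion [w, x, y, z].
In Python, from station import manip gives the robot as it stands.
- The arm moves only by the tool play_rows, never from a script. Its argument "series" is a list of rows, each a list of 7 numbers: the shift along the world's x, y, z in mm, then the turn, a rotation vector about the world's x, y, z in rad, then the opening, from 0 (shut) to 1 (fully open). In form: [[dx, dy, dz, wx, wy, wz, claw], ...]. A call has 1 to 8 rows; each row shifts and turns the pose as measured when the row begins; what a row does not reach is not made up. A row lasts 1/8 s, in which the tool goes at most 62.5 mm and 10.7 degrees, less where a joint would pass 70% of its speed; a pose out of reach is approached as far as the arm can. A call is refused whole if a number of a shift passes 62.5 or a number of a turn 0.188, either way. A call with a gripper value outside its range is refused whole. The fingers move at their own pace and stop on an object; "squeeze" is the grip in N (left out, the last holds). Time passes only in rows, so rows that do not move let the fingers close. It gives the time, the measured TCP pose, the force and the opening at its end, in the units of the state.
- manip.get_state(): the state, without advancing time (a new reading comes with each control period).
- manip.camera(name): name is "scene" or "side" or "wrist"; returns a dict with "pixels" (480x640x3 uint8, red, green, blue), "mtx" (3x3 intrinsics, pixels), "extrinsics" (4x4, takes a point from world to camera coordinates). Camera axes: x right, y down, z forward; pixel columns grow to the right and rows downward; lengths in mm; the calibration is good to about 2 mm. The wrist camera is an equidistant fisheye: a pixel r from the principal point sees the ray r / f radians off the axis. A picture is of the moment at which its call begins. There is no depth.
- manip.close_job(): hands the job in, once; it reports no verdict.
Trained networks look in a picture, given as the dict that the camera call returned (one of the last four; its "shot" number tells which), for a name from the list of things; names that differ only in an ending like _2 or _b are one class to them, and where a whole thing is asked for, a point or a joint stands for the part that bears it (a point fixed in the world has none). Each returns a list of dicts, best first, with "confidence" (0 to 1); they miss things now and then, are a little off and sometimes report something else, mostly with a low value. They report only what shows in the picture. A call takes as long as a camera call.
- manip.look_for(picture, target): "uv" ([column, row] in pixels, amid what is visible of it).
- manip.regions_of(picture, target): "mask" (480x640 bool, what is visible of it) and "uv" ([column, row] in pixels, amid what is visible of it).
- manip.landmark_of(picture, target): "uv" ([column, row] in pixels: a listed point, or the origin of a listed thing).
The state is a dict: "time_s": time; "joints": joint angles; "joint_velocities": joint speeds; "joint_efforts": joint torques, N m; "ee_pos": TCP position; "tcp_rot": TCP orientation; "force": force on the tool from outside, world axes, zero at the start; "torque": the same for the moment, N m; "finger_gap": opening from 0.0 (shut) to 1.0 (fully open).
Only numpy, scipy, OpenCV 4.12 (cv2) and the standard library are available. Lean on these libraries where they do the work, as an engineer would, in place of code of your own. Each camera call takes 0.05 s, during which the arm holds its last target.

## Working session

There is one attempt and no reset: what is moved stays moved. The work goes in short steps, Python scripts to look and compute and a tool call to move; the robot and the scene stay as the last step left them, time stands still between calls to the robot, and variables do not carry over. Pictures are saved under pics/ and viewed, and the job is handed in when it is done.

Besides the shell and the picture viewer there is one more tool, called as name(argument=value, ...) on one line, values as JSON. play_rows: Moves the arm, as the interface text tells. Its arguments: {"type":"object","properties":{"series":{"type":"array"},"squeeze":{"type":"number"}},"required":["series"]}

```bash
mkdir -p pics; ls
cat > h.py <<'E'
import numpy as np, cv2
from station import manip
def ray(cam,uv):
    K=np.array(cam['mtx']);E=np.array(cam['extrinsics']);R=E[:3,:3];t=E[:3,3]
    d=R.T@np.linalg.solve(K,[uv[0],uv[1],1.]);return -R.T@t,d/np.linalg.norm(d)
def atz(cam,uv,z):
    c,d=ray(cam,uv);return c+d*(z-c[2])/d[2]
def tri(l):
    A=np.zeros((3,3));b=np.zeros(3)
    for cam,uv in l:
        c,d=ray(cam,uv);P=np.eye(3)-np.outer(d,d);A+=P;b+=P@c
    return np.linalg.solve(A,b)
def proj(cam,p):
    E=np.array(cam['extrinsics']);q=E[:3,:3]@p+E[:3,3];q=np.array(cam['mtx'])@q;return q[:2]/q[2]
def save(cam,n): cv2.imwrite('pics/'+n,cam['pixels'][:,:,::-1])
E
python3 - <<'E'
from h import *
np.set_printoptions(precision=1,suppress=True)
a=manip.camera('scene');b=manip.camera('side');save(a,'a0.png');save(b,'b0.png')
print(manip.finger_overhang, manip.get_state())
for n in ['jig','cam_pivot','knob_mid','push_face','channel_mid','end_stop','screwdriver','spool','offcut']:
    r=[manip.landmark_of(c,n) for c in (a,b)]
    print(n,[(np.array(x[0]['uv']),round(x[0]['confidence'],2)) if x else None for x in r])
    if r[0] and r[1]:
        p=tri([(a,r[0][0]['uv']),(b,r[1][0]['uv'])]);print('   ',p,proj(a,p)-r[0][0]['uv'])
    for c,x in zip((a,b),r):
        z=dict(jig=0,cam_pivot=60,knob_mid=80,push_face=33,channel_mid=30,end_stop=29).get(n,0)
        if x: print('   z',atz(c,x[0]['uv'],z))
E
```

```text
pics
22.0 {'time_s': 0.1, 'joints': array([-0.1,  0. ,  0.1,  1.6, -0. ,  1.4]), 'joint_velocities': array([ 0., -0.,  0., -0.,  0.,  0.]), 'joint_efforts': array([  0. , -34. ,  32.1,   0. ,  -0. ,   0. ]), 'ee_pos': array([524.5,   0. , 252.2]), 'tcp_rot': array([-0. ,  0.7,  0.7, -0. ]), 'force': array([-0.2,  0.3, -0.2]), 'torque': array([ 0.1, -0. , -0. ]), 'finger_gap': 1.0029267721303199}
jig [(array([341.7, 256.3]), 0.69), (array([300.8, 287.2]), 0.65)]
    [567.7  -0.1   2. ] [ 0.6 -0.1]
   z [567.3  -2.8   0. ]
   z [567.7   3.3   0. ]
cam_pivot [(array([329.8, 211.7]), 0.69), (array([312.8, 282.3]), 0.87)]
    [557.5 -67.9  58.9] [-1.5  0.2]
   z [555.7 -65.5  60. ]
   z [559.2 -71.1  60. ]
knob_mid [(array([347.1, 222.4]), 0.89), (array([294., 245.]), 0.66)]
    [560.8   7.9  78.4] [ 1.3 -0.3]
   z [564.6   9.6  80. ]
   z [558.1   7.   80. ]
push_face [(array([387. , 231.3]), 0.64), (array([245. , 278.8]), 0.95)]
    [478.   11.5  33.2] [-0.2  0.1]
   z [477.4  11.3  33. ]
   z [478.4  11.4  33. ]
channel_mid [(array([363.5, 262.4]), 0.98), (array([290.2, 253. ]), 0.95)]
    [569.   66.4  29.4] [-1.6  0.3]
   z [566.5  67.7  30. ]
   z [570.9  63.4  30. ]
end_stop [(array([327.1, 269.6]), 0.76), (array([324.9, 247.5]), 0.71)]
    [632.   55.9  32. ] [ 0.4 -0.1]
   z [630.7  52.2  29. ]
   z [633.3  60.9  29. ]
screwdriver [(array([293.5, 215. ]), 0.79), (array([356.4, 356.4]), 0.76)]
    [ 579.4 -177.3    1. ] [-1.4  0. ]
   z [ 576.1 -177.5    0. ]
   z [ 582.4 -177.5    0. ]
spool [(array([401.6, 307.5]), 0.6), (array([262.5, 241.4]), 0.95)]
    [554.5 168.9  -2.6] [ 1.  -0.3]
   z [558.3 171.    0. ]
   z [552.  166.1   0. ]
offcut [(array([268.9, 274.2]), 0.71), (array([384.1, 277.8]), 0.59)]
    [707.2 -21.6   0.6] [0. 0.]
   z [706.8 -22.4   0. ]
   z [707.6 -20.7   0. ]
```

View pics/a0.png

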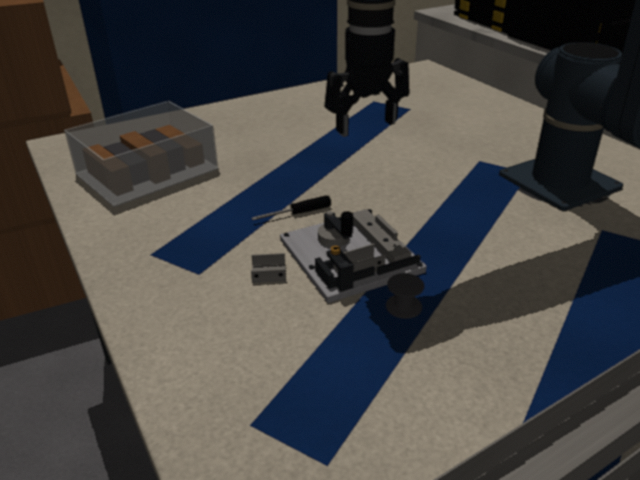

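View pics/b0.png

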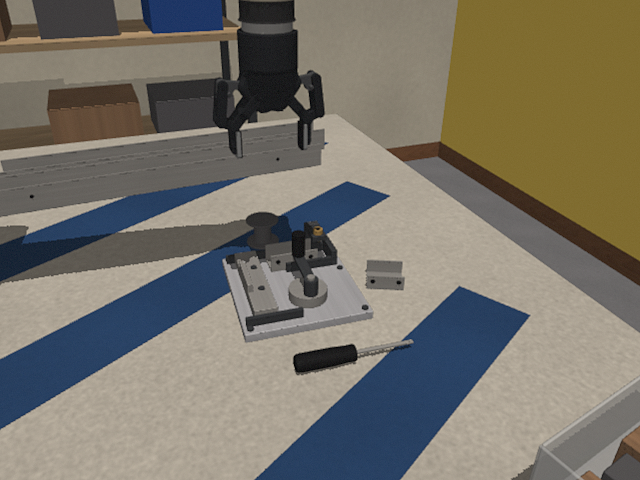

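Run:
```python
from h import *
from scipy.optimize import least_squares
# yaw + origin from fixed points
J=np.array([[0,0],[0,-60],[64,60]]);W=np.array([[567.7,0],[557.5,-68],[632,56]])
W=np.array([[567.5,0],[557.5,-68],[632,56]])
f=lambda p:((J@np.array([[np.cos(p[2]),np.sin(p[2])],[-np.sin(p[2]),np.cos(p[2])]])+p[:2])-W).ravel()
r=least_squares(f,[567,0,0]);print(r.x,f(r.x))
```

```text
[ 5.64372328e+02 -2.71072329e+00 -6.04716902e-02] [-3.12767242 -2.71072329  3.24623711  5.39894805 -0.1185647  -2.68822446]
```

The scene view shows the jig at about (350,250) and the side view at about (300,290). The lever points left (jig +y), so the cam is near -1.55 and I'll turn it clockwise. The spool, screwdriver and offcut are all clear of the jig. Next I'll use the wrist view to refine the jig pose.

```bash
cat >> h.py <<'E'
def wray(cam,uv):
    K=np.array(cam['mtx']);E=np.array(cam['extrinsics']);R=E[:3,:3];t=E[:3,3]
    x=(uv[0]-K[0,2])/K[0,0];y=(uv[1]-K[1,2])/K[1,1];th=np.hypot(x,y)
    d=np.array([x/th*np.sin(th),y/th*np.sin(th),np.cos(th)]) if th>1e-9 else np.array([0,0,1.])
    return -R.T@t,R.T@d
def watz(cam,uv,z):
    c,d=wray(cam,uv);return c+d*(z-c[2])/d[2]
def wproj(cam,p):
    E=np.array(cam['extrinsics']);K=np.array(cam['mtx']);q=E[:3,:3]@np.asarray(p,float)+E[:3,3]
    th=np.arctan2(np.hypot(q[0],q[1]),q[2]);r=np.hypot(q[0],q[1])
    return np.array([K[0,2]+K[0,0]*th*q[0]/r,K[1,2]+K[1,1]*th*q[1]/r])
Z=dict(jig=0,cam_pivot=60,knob_mid=80,push_face=33,channel_mid=30,end_stop=29)
def wall(c,names=Z):
    for n in names:
        x=manip.landmark_of(c,n)
        if x: print(n,np.round(x[0]['uv'],1),round(x[0]['confidence'],2),np.round(watz(c,x[0]['uv'],Z.get(n,0)),1))
E
python3 - <<'E'
from h import *
c=manip.camera('wrist');save(c,'w0.png');wall(c);print(c['mtx'],c['extrinsics'])
E
```

```text
jig [356.1 192.1] 0.95 [566.7   5.3   0. ]
cam_pivot [361.9 268.8] 0.81 [567.5 -54.8  60. ]
push_face [263.6 194.3] 0.65 [476.8   9.1  33. ]
channel_mid [367.3 137.5] 0.88 [573.   61.9  30. ]
end_stop [434.1 141.9] 0.76 [637.9  60.1  29. ]
[[371.64829954   0.         315.75801975]
 [  0.         371.64829954 232.360503  ]
 [  0.           0.           1.        ]] [[ 9.99999074e-01 -1.07886576e-03 -8.29904897e-04 -5.25484756e+02]
 [-8.09454257e-04 -9.61546452e-01  2.74641157e-01 -3.55563972e+01]
 [-1.09429305e-03 -2.74640231e-01 -9.61546435e-01  3.78697118e+02]
 [ 0.00000000e+00  0.00000000e+00  0.00000000e+00  1.00000000e+00]]
```

View pics/w0.png

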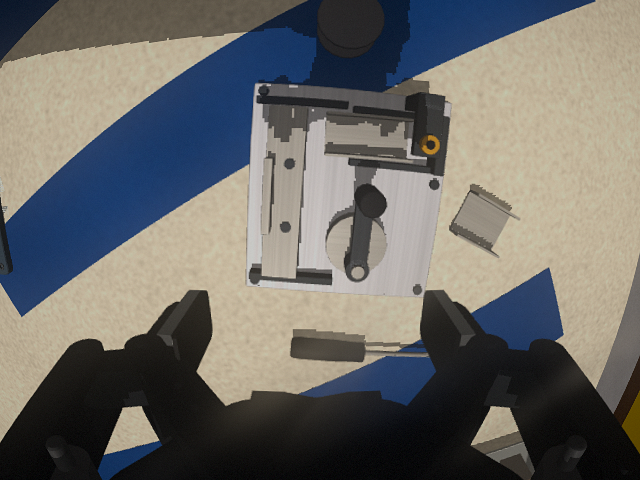

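The wrist view shows the plate corners at about (254,84), (248,284), (424,296) and (450,100), with the knob top at (372,200) and the pivot post at (357,271). The plate is turned only slightly. I'll fit its outline.

Run:
```python
from h import *
from scipy.optimize import least_squares
c=manip.camera('wrist')
P={(-110,105):(254,84),(-110,-105):(248,285),(85,-105):(425,296),(85,105):(450,101)}
for k,v in P.items(): print(k,watz(c,v,15).round(1))
J=np.array(list(P));W=np.array([watz(c,v,15)[:2] for v in P.values()])
def T(p,J): 
    R=np.array([[np.cos(p[2]),-np.sin(p[2])],[np.sin(p[2]),np.cos(p[2])]]);return J@R.T+p[:2]
r=least_squares(lambda p:(T(p,J)-W).ravel(),[567,0,0]);p=r.x;print(p,np.round(r.fun,1))
im=c['pixels'][:,:,::-1].copy()
def dot(x,y,z,col):
    w=T(p,np.array([[x,y]]))[0];u=wproj(c,[*w,z]);cv2.circle(im,tuple(int(round(a)) for a in u),2,col,-1);return w
for x,y in P: dot(x,y,15,(0,0,255))
print('pivot',dot(0,-60,60,(0,255,0)),'stop',dot(64,60,29,(255,0,0)))
for n,z in [('knob top',100)]:
    w=watz(c,(372,198),z);print(n,w)
    R=np.array([[np.cos(p[2]),np.sin(p[2])],[-np.sin(p[2]),np.cos(p[2])]]);print('jig',R@(w[:2]-p[:2]))
for y in (-35,0,35):
  for z in(33,50): print(dot(-87,y,z,(255,255,0)))
cv2.imwrite('pics/w1.png',cv2.resize(im[60:320,220:480],None,fx=2.3,fy=2.3,interpolation=cv2.INTER_CUBIC))
```

```text
(-110, 105) [466.7 114.2  15. ]
(-110, -105) [453.2 -91.4  15. ]
(85, -105) [ 645.5 -106.    15. ]
(85, 105) [658.3 101.8  15. ]
[ 5.68375306e+02  3.82919079e+00 -6.66133799e-02] [-1.   1.7 -1.6 -2.2  0.7 -0.6  1.9  1.1]
pivot [564.38145889 -56.03773816] stop [636.2272116   59.43601564]
knob top [567.93410124  18.02486487 100.        ]
jig [-1.38514935 14.13482175]
[479.23851508 -25.30210544]
[479.23851508 -25.30210544]
[481.5682595    9.62026978]
[481.5682595    9.62026978]
[483.89800392  44.542645  ]
[483.89800392  44.542645  ]
```

View pics/w1.png

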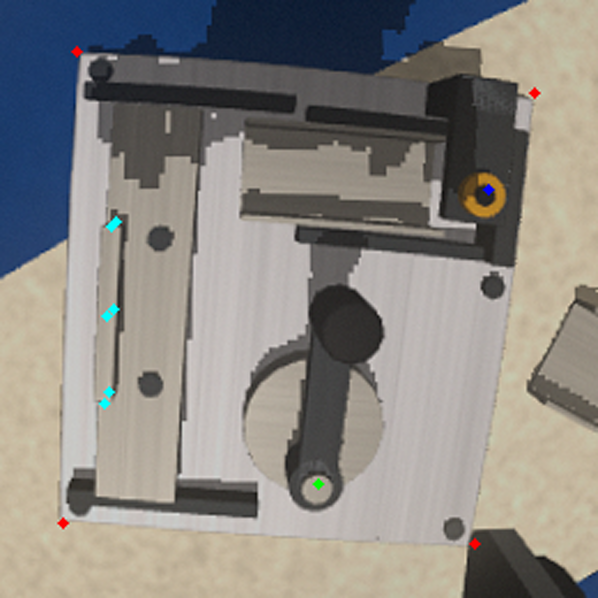

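play_rows(series=[[1,4,-20,0,0,-0.02,0],[1,4,-30,0,0,-0.02,0],[0,3,-30,0,0,-0.01,0],[0,2,-30,0,0,0,0],[0,0,-20,0,0,0,0],[0,0,0,0,0,0,0]], squeeze=40)

```text
time_s: 2.15
ee_pos: [527.2, 13.3, 120.6]
tcp_rot: [0.001, 0.725, 0.689, 0.001]
force: [-0.1, -0.3, 0.5]
finger_gap: -0.0
```

Run:
```python
from h import *
c=manip.camera('wrist');save(c,'w2.png');wall(c);s=manip.get_state();print(s['ee_pos'],s['tcp_rot'],s['finger_gap'],s['time_s'])
a=manip.camera('scene');b=manip.camera('side')
for n in ['cam_pivot','knob_mid','push_face','end_stop']:
    r=[manip.landmark_of(q,n) for q in (a,b)]
    print(n,[atz(q,x[0]['uv'],Z[n]).round(1) for q,x in zip((a,b),r) if x])
```

```text
jig [372.5 244.5] 0.85 [566.6   3.    0. ]
knob_mid [404.1 275.6] 0.92 [570.2  12.9  80. ]
push_face [229.7 254.8] 0.81 [476.   11.9  33. ]
channel_mid [390.1 160.7] 0.83 [573.4  62.7  30. ]
end_stop [372.8 241.5] 0.29 [562.5  14.5  29. ]
[529.73812248  13.00256186 124.15114226] [0.0038032  0.72522926 0.68849007 0.00307935] -0.0018841866987663605 2.5
cam_pivot [array([559.7, -60.8,  60. ]), array([563.5, -66.9,  60. ])]
knob_mid [array([561.5,  -2.1,  80. ]), array([556. ,   6.8,  80. ])]
push_face [array([468.8,   7.2,  33. ]), array([474.6,   6.4,  33. ])]
end_stop [array([627.2,  47.9,  29. ]), array([468.6,   8.5,  29. ])]
```

View pics/w2.png

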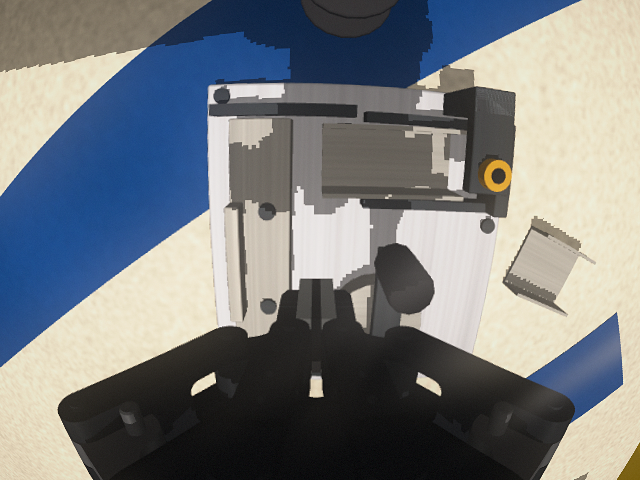

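The wrist view shows the closed fingers at about (317,285), behind the knob at (404,276). The wrist puts the knob at about (569,13). I'll descend and start pushing.

play_rows(series=[[-1,0,-12,0,0,0,0],[-1,0,-12,0,0,0,0],[0,0,-8,0,0,0,0],[0,0,0,0,0,0,0],[5,0,0,0,0,0,0],[5,0,0,0,0,0,0],[3,0,0,0,0,0,0],[3,0,0,0,0,0,0]])

```text
time_s: 4.0
ee_pos: [543.6, 13.1, 88.0]
tcp_rot: [0.003, 0.725, 0.689, 0.002]
force: [0.1, -0.9, -0.1]
finger_gap: 0.001
```

play_rows(series=[[3,0,0,0,0,0,0],[3,0,0,0,0,0,0],[3,0,0,0,0,0,0],[3,0,0,0,0,0,0]])

```text
time_s: 4.5
ee_pos: [548.3, 13.4, 88.1]
tcp_rot: [-0.003, 0.725, 0.689, -0.004]
force: [-5.5, -0.4, 3.6]
finger_gap: 0.0
```

Run:
```python
from h import *
b=manip.camera('side');b0=b['pixels'][180:380,180:430,::-1];cv2.imwrite('pics/b1.png',cv2.resize(b0,None,fx=3,fy=3,interpolation=cv2.INTER_CUBIC))
c=manip.camera('wrist');save(c,'w3.png');wall(c);s=manip.get_state();print(s['ee_pos'],s['tcp_rot'],s['force'],s['time_s'])
```

```text
jig [347.3 263.2] 0.63 [566.6   2.9   0. ]
knob_mid [383.5 311.5] 0.86 [575.8  12.4  80. ]
push_face [182.9 280.4] 0.59 [476.7   9.1  33. ]
channel_mid [363.6 168.7] 0.97 [574.3  62.3  30. ]
[548.5462563   13.33869747  88.09970183] [-0.00302689  0.72519127  0.68852833 -0.00414623] [-4.55925585  0.21599245  3.22702401] 4.9
```

View pics/b1.png

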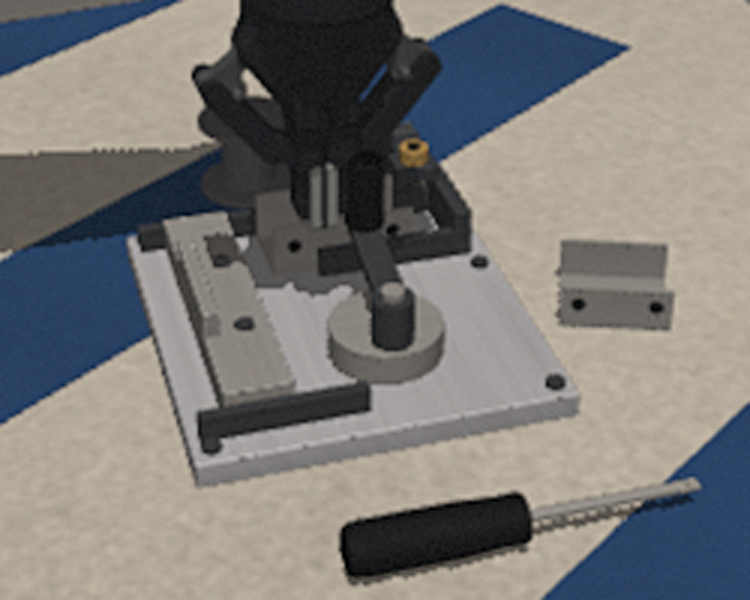

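View pics/w3.png

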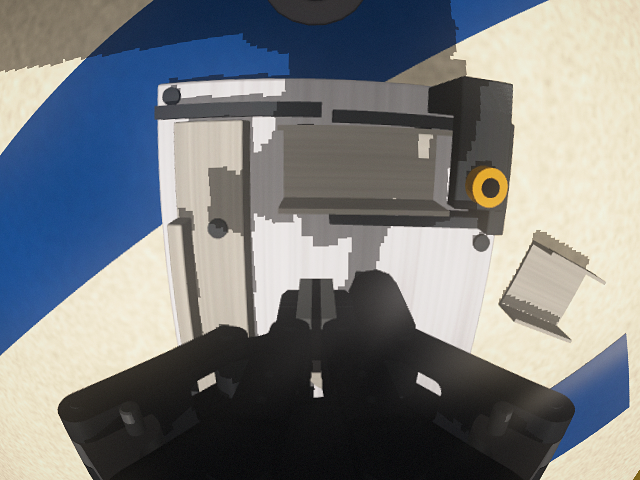

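Run:
```python
import numpy as np
P=np.array([564.5,-57]);f=lambda a:P+70*np.array([np.cos(a),np.sin(a)])-27*np.array([np.sin(a),-np.cos(a)])
for a in [1.42,1.3,1.16,1.02,.88,.74,.6,.46,.32,.18,.04,-.067]: print(a,f(a).round(1))
```

```text
1.42 [548.3  16.3]
1.3 [557.2  17.7]
1.16 [567.7  18. ]
1.02 [578.1  16.8]
0.88 [588.3  14.2]
0.74 [598.   10.1]
0.6 [607.    4.8]
0.46 [615.2  -1.7]
0.32 [622.5  -9.4]
0.18 [628.5 -17.9]
0.04 [633.4 -27.2]
-0.067 [636.2 -34.7]
```

play_rows(series=[[10,2,0,0,0,-0.11,0],[11,1,0,0,0,-0.13,0],[11,-1,0,0,0,-0.14,0],[11,-3,0,0,0,-0.14,0]])

```text
time_s: 5.4
ee_pos: [582.8, 12.9, 88.2]
tcp_rot: [-0.011, 0.882, 0.472, -0.012]
force: [-6.1, 3.0, 4.0]
finger_gap: -0.003
```

play_rows(series=[[9,-2,0,0,0,-0.13,0],[11,-4,0,0,0,-0.15,0],[10,-6,0,0,0,-0.15,0],[9,-7,0,0,0,-0.15,0]])

```text
time_s: 5.9
ee_pos: [613.9, -1.3, 87.6]
tcp_rot: [-0.023, 0.981, 0.191, -0.016]
force: [-4.9, 4.5, 2.9]
finger_gap: -0.0
```

Run:
```python
from h import *
b=manip.camera('side');b0=b['pixels'][180:380,180:430,::-1];cv2.imwrite('pics/b2.png',cv2.resize(b0,None,fx=3,fy=3,interpolation=cv2.INTER_CUBIC))
c=manip.camera('wrist');save(c,'w4.png');wall(c);s=manip.get_state();print(s['ee_pos'],s['tcp_rot'],s['force'],s['time_s'])
```

```text
jig [ 69.2 228.5] 0.69 [557.2 167.6   0. ]
knob_mid [383.1 311.7] 0.8 [626.8 -26.2  80. ]
end_stop [225.1 185.5] 0.61 [636.3  57.3  29. ]
[614.96690037  -2.43613247  87.51302234] [-0.02098796  0.98064859  0.19413052 -0.0141843 ] [-2.83154592  3.54049977  1.68585793] 6.3
```

View pics/b2.png

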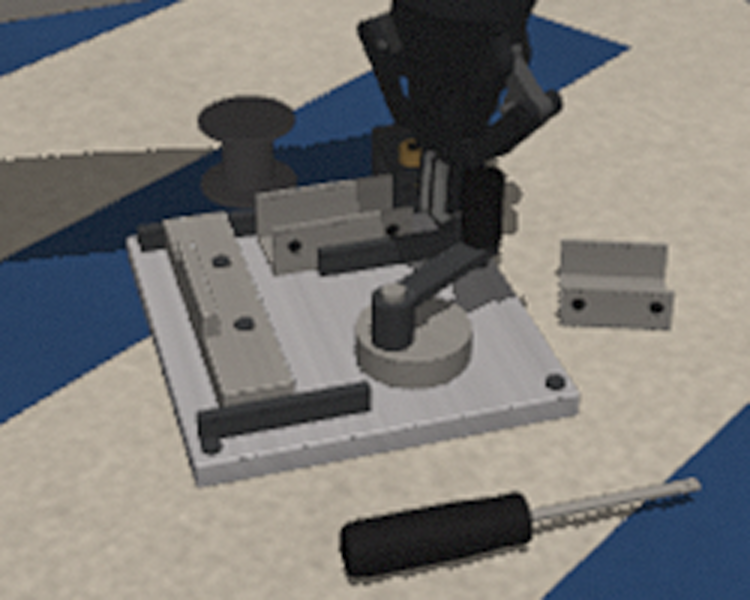

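View pics/w4.png

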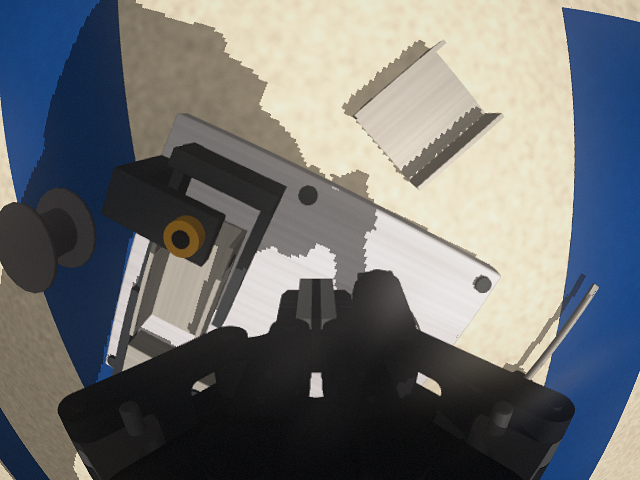

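play_rows(series=[[8,-8,0,0,0,-0.12,0],[7,-9,0,0,0,-0.13,0],[4,-9,0,0,0,-0.12,0]])

```text
time_s: 6.68
ee_pos: [631.9, -24.1, 87.1]
tcp_rot: [-0.027, 1.0, 0.008, -0.012]
force: [-1.5, 5.9, 1.4]
finger_gap: -0.0
```

Run:
```python
from h import *
b=manip.camera('side');b0=b['pixels'][180:380,180:430,::-1];cv2.imwrite('pics/b3.png',cv2.resize(b0,None,fx=3,fy=3,interpolation=cv2.INTER_CUBIC))
s=manip.get_state();print(s['ee_pos'],s['tcp_rot'],s['force'],s['time_s'])
P=np.array([564.5,-57]);q=s['tcp_rot'];th=2*np.arctan2(q[2],q[1])-np.pi/2;t=np.array([np.cos(th),np.sin(th)])
k=s['ee_pos'][:2]+26.5*t-P;print(th,k,np.hypot(*k),np.arctan2(k[1],k[0]))
```

```text
[632.38636319 -25.47314181  87.11504328] [-0.02681589  0.99956091  0.00569069 -0.01124791] [-1.77821844  4.27021894  0.32963226] 6.725
-1.5594100696365782 [68.18809248  5.02857599] 68.37325890252723 0.07361240941633063
```

View pics/b3.png

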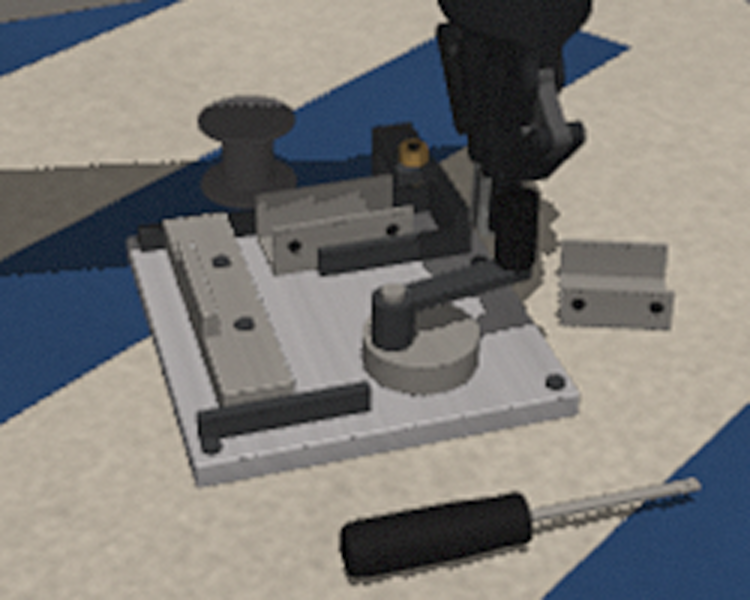

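play_rows(series=[[1,-4,0,0,0,-0.05,0],[0,-4,0,0,0,-0.02,0],[0,-2,0,0,0,0,0]])

```text
time_s: 7.1
ee_pos: [634.5, -31.3, 87.2]
tcp_rot: [-0.031, 0.999, -0.026, -0.009]
force: [-2.6, 5.1, 1.0]
finger_gap: 0.002
```

play_rows(series=[[0,10,0,0,0,0,0],[0,20,10,0,0,0,0],[-15,20,40,0,0,0.1,0],[-30,20,50,0,0,0.15,0],[-40,10,40,0,0,0.18,0],[-40,0,20,0,0,0.18,0],[0,0,0,0,0,0,0]])

```text
time_s: 7.98
ee_pos: [509.5, 54.3, 256.4]
tcp_rot: [-0.021, 0.957, 0.288, -0.01]
force: [1.1, 0.4, -0.2]
finger_gap: 0.002
```

Run:
```python
from h import *
b=manip.camera('side');b0=b['pixels'][180:380,180:430,::-1];cv2.imwrite('pics/b4.png',cv2.resize(b0,None,fx=3,fy=3,interpolation=cv2.INTER_CUBIC))
c=manip.camera('wrist');save(c,'w5.png');wall(c);s=manip.get_state();print(s['ee_pos'],s['tcp_rot'],s['force'],s['time_s'])
```

```text
jig [397.7 175.4] 0.62 [569.    6.2   0. ]
cam_pivot [458.5 224.8] 0.59 [566.5 -53.8  60. ]
knob_mid [513.6 169.3] 0.72 [635.  -57.1  80. ]
push_face [341.1 256.4] 0.96 [473.9  12.1  33. ]
channel_mid [353.7 140.5] 0.66 [572.7  65.3  30. ]
end_stop [397.6  90.2] 0.84 [635.2  58.2  29. ]
[509.71537904  52.93359479 250.53362039] [-0.0230713   0.95763261  0.28670463 -0.01442095] [ 0.05654938 -1.34061451 -0.67791759] 8.375
```

View pics/w5.png

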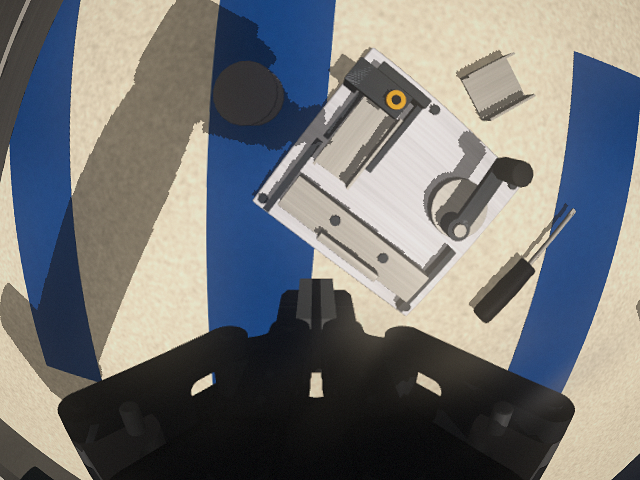

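View pics/b4.png

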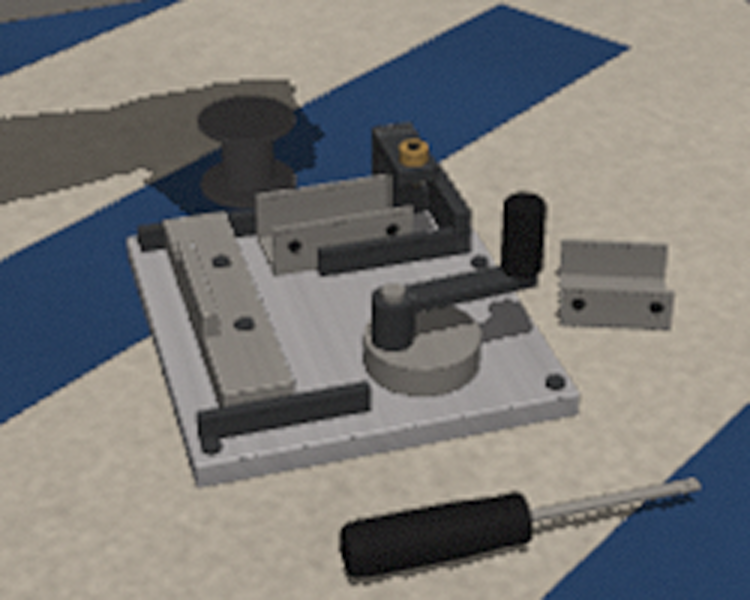

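The wrist view shows the lever pointing forward (pivot (460,231), knob top (515,170)), nearly parallel to the lane rail. I'll measure the remaining angle against the plate edges in enlarged crops.

Run:
```python
from h import *
c=manip.camera('wrist');b=manip.camera('side')
import pickle;pickle.dump((c,b),open('cb.pkl','wb'))
w=c['pixels'][30:330,240:560,::-1];cv2.imwrite('pics/w6.png',cv2.resize(w,None,fx=2.4,fy=2,interpolation=cv2.INTER_CUBIC))
w=c['pixels'][140:260,410:550,::-1];cv2.imwrite('pics/w7.png',cv2.resize(w,None,fx=5,fy=5,interpolation=cv2.INTER_CUBIC))
w=b['pixels'][240:340,280:400,::-1];cv2.imwrite('pics/b5.png',cv2.resize(w,None,fx=6,fy=6,interpolation=cv2.INTER_CUBIC))
```

```text
(no output)
```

View pics/w6.png

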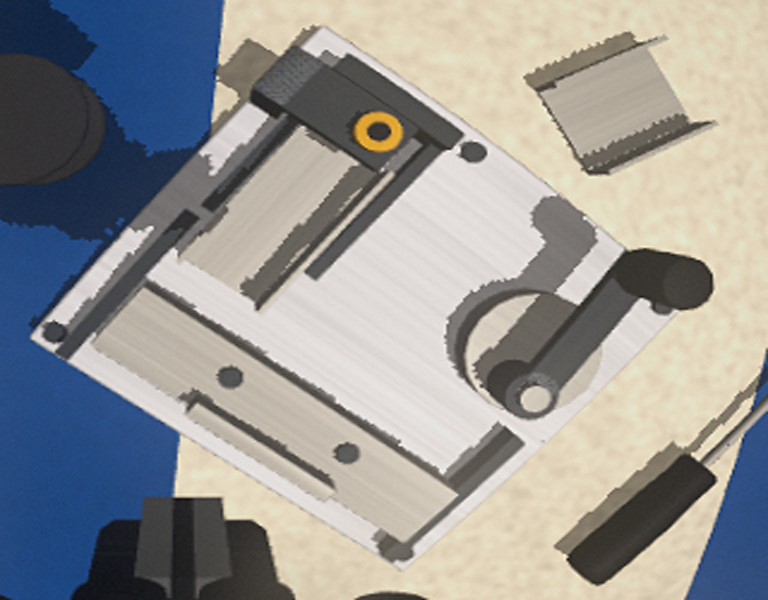

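View pics/w7.png

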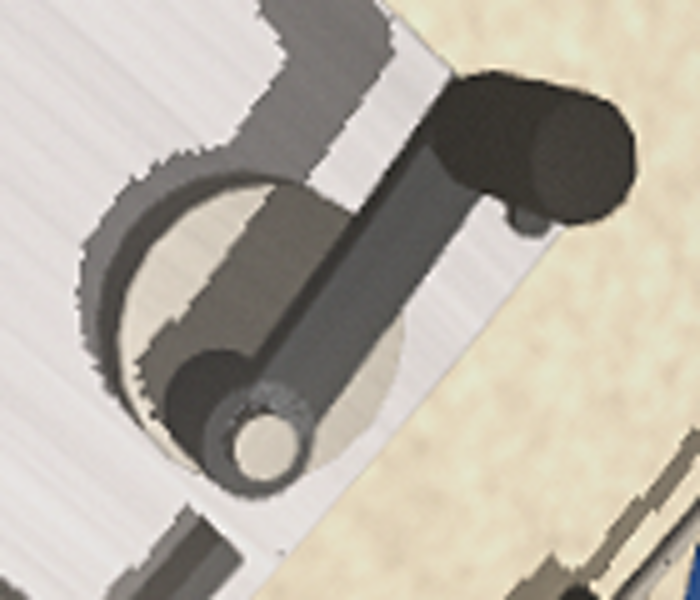

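View pics/b5.png

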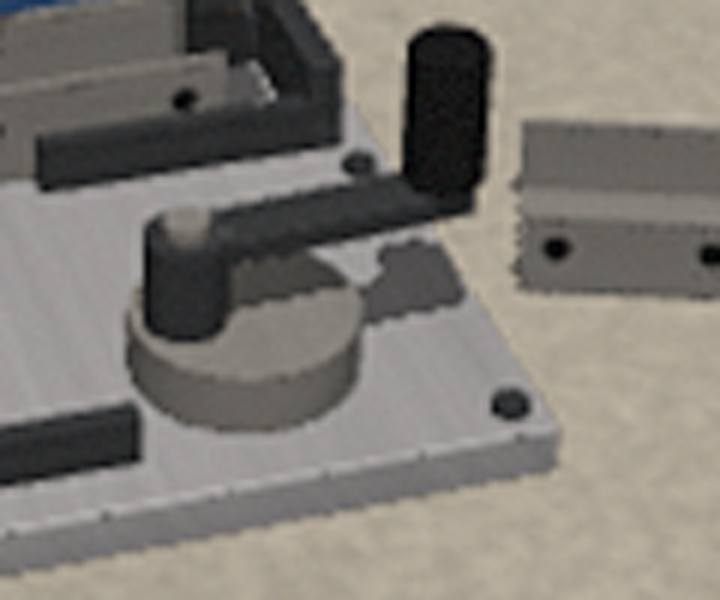

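Run:
```python
from h import *
import pickle
c,b=pickle.load(open('cb.pkl','rb'))
def ang(f,cam,p,q,z,o,s):
    P=[f(cam,(o[0]+u[0]/s,o[1]+u[1]/s),z) for u in (p,q)];d=P[1]-P[0];return P[0].round(1),P[1].round(1),round(float(np.arctan2(d[1],d[0])),3)
o=(410,140)
print('w edge',ang(watz,c,(260,590),(560,235),15,o,5))
print('w levR',ang(watz,c,(318,425),(475,205),60,o,5))
print('w levL',ang(watz,c,(265,365),(430,150),60,o,5))
print('w rail', ang(watz,c,((309-0)/2.4,272/2),(447/2.4,140/2),31,(240,30),1))
print('w edge full', ang(watz,c,(402/2.4,568/2),(640/2.4,340/2),15,(240,30),1))
print('w left edge', ang(watz,c,(33/2.4,335/2),(318/2.4,27/2),15,(240,30),1))
print('w rear edge', ang(watz,c,(33/2.4,337/2),(400/2.4,568/2),15,(240,30),1))
print('w front edge', ang(watz,c,(318/2.4,27/2),(625/2.4,247/2),15,(240,30),1))
o=(280,240)
print('b edge',ang(atz,b,(0,528),(555,432),15,o,6))
print('b levLow',ang(atz,b,(228,267),(470,207),52,o,6))
print('b levUp',ang(atz,b,(225,212),(405,175),60,o,6))
print('b rail',ang(atz,b,(40,140),(335,100),31,o,6))
```

```text
w edge (array([536.7, -99.6,  15. ]), array([ 635.8, -107.5,   15. ]), -0.079)
w levR (array([572. , -64.9,  60. ]), array([621.5, -64.8,  60. ]), 0.002)
w levL (array([574.7, -49.3,  60. ]), array([623.8, -51.2,  60. ]), -0.04)
w rail (array([558.3,  40. ,  31. ]), array([639.3,  31.2,  31. ]), -0.109)
w edge full (array([452.1, -91.1,  15. ]), array([ 614.3, -101.3,   15. ]), -0.063)
w left edge (array([469.3, 114.2,  15. ]), array([657.9, 100.7,  15. ]), -0.071)
w rear edge (array([468.4, 113.7,  15. ]), array([451.6, -90.3,  15. ]), -1.653)
w front edge (array([657.9, 100.7,  15. ]), array([647.4, -64.9,  15. ]), -1.634)
b edge (array([ 498.3, -100. ,   15. ]), array([ 638., -114.,   15.]), -0.1)
b levLow (array([568.6, -68.3,  52. ]), array([635.7, -65.6,  52. ]), 0.041)
b levUp (array([572.3, -56.6,  60. ]), array([621.1, -57.3,  60. ]), -0.013)
b rail (array([554.3,  33.5,  31. ]), array([637.8,  24. ,  31. ]), -0.114)
```

Plate yaw comes out near -0.075 and the lever near -0.01, so the cam still needs about 0.06 rad, roughly 4 to 5 mm at the knob. I'll go back for a short nudge.

play_rows(series=[[40,-10,0,0,0,-0.15,0],[40,-10,-20,0,0,-0.18,0],[30,-15,-40,0,0,-0.18,0],[14,-10,-50,0,0,-0.12,0],[0,-5,-20,0,0,0,0],[0,0,0,0,0,0,0]])

```text
time_s: 9.22
ee_pos: [637.0, 0.6, 113.6]
tcp_rot: [-0.026, 0.999, -0.036, -0.008]
force: [-0.7, -0.1, 0.2]
finger_gap: 0.003
```

play_rows(series=[[0,-2,-15,0,0,0,0],[0,-4,-10,0,0,0,0],[-1,-10,0,0,0,0,0],[0,-8,0,0,0,0,0],[0,-6,0,0,0,0,0],[0,0,0,0,0,0,0]])

```text
time_s: 9.98
ee_pos: [638.2, -31.6, 91.9]
tcp_rot: [-0.026, 0.999, -0.036, -0.004]
force: [0.4, 0.1, 0.1]
finger_gap: 0.002
```

play_rows(series=[[0,-3,0,0,0,0,0],[0,-3,0,0,0,0,0],[0,0,0,0,0,0,0]])

```text
time_s: 10.35
ee_pos: [638.4, -32.9, 92.2]
tcp_rot: [-0.031, 0.999, -0.034, -0.004]
force: [-0.1, -0.3, -0.6]
finger_gap: -0.002
```

play_rows(series=[[0,-3,0,0,0,0,0],[0,-3,0,0,0,0,0]])

```text
time_s: 10.6
ee_pos: [638.6, -35.5, 92.3]
tcp_rot: [-0.034, 0.999, -0.033, -0.004]
force: [0.0, 5.6, 0.1]
finger_gap: 0.006
```

play_rows(series=[[0,-2,0,0,0,0,0],[0,10,0,0,0,0,0],[0,20,10,0,0,0,0],[-15,20,40,0,0,0.1,0],[-30,20,50,0,0,0.15,0],[-40,10,40,0,0,0.18,0],[-40,0,20,0,0,0.18,0],[0,0,0,0,0,0,0]])

```text
time_s: 11.6
ee_pos: [509.7, 49.5, 261.3]
tcp_rot: [-0.027, 0.96, 0.28, -0.011]
force: [0.7, -0.6, 0.0]
finger_gap: 0.002
```

Run:
```python
from h import *
c=manip.camera('wrist');b=manip.camera('side');wall(c)
import pickle;pickle.dump((c,b),open('cb.pkl','wb'))
w=c['pixels'][30:330,240:560,::-1];cv2.imwrite('pics/w8.png',cv2.resize(w,None,fx=2.4,fy=2,interpolation=cv2.INTER_CUBIC))
w=c['pixels'][140:260,410:550,::-1];cv2.imwrite('pics/w9.png',cv2.resize(w,None,fx=5,fy=5,interpolation=cv2.INTER_CUBIC))
w=b['pixels'][240:340,280:400,::-1];cv2.imwrite('pics/b6.png',cv2.resize(w,None,fx=6,fy=6,interpolation=cv2.INTER_CUBIC))
```

```text
jig [397.9 171.2] 0.55 [569.5   4.6   0. ]
cam_pivot [458.8 224.3] 0.58 [563.1 -59.2  60. ]
knob_mid [510.2 167.1] 0.69 [631.6 -59.9  80. ]
push_face [343.4 249.1] 0.61 [477.   11.6  33. ]
channel_mid [355.4 134.7] 0.66 [576.1  63.4  30. ]
end_stop [395.2  87. ] 0.6 [635.2  57.1  29. ]
```

View pics/w8.png

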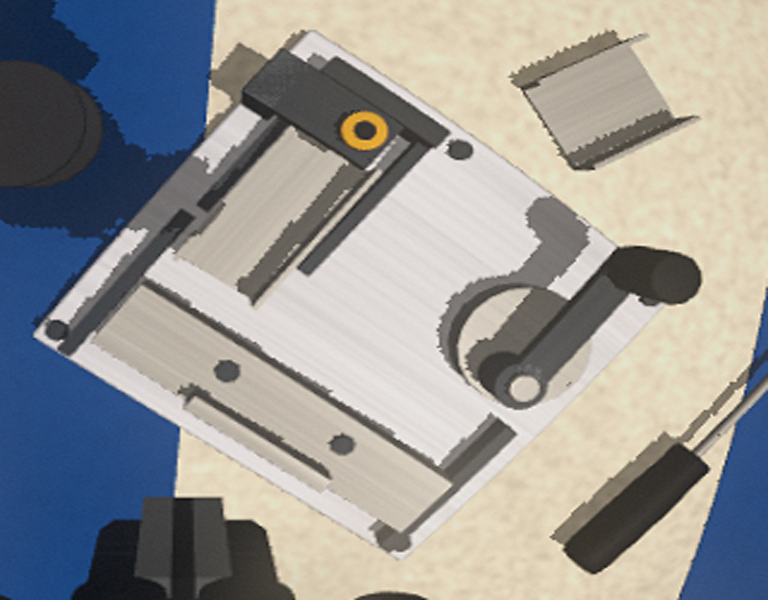

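View pics/w9.png

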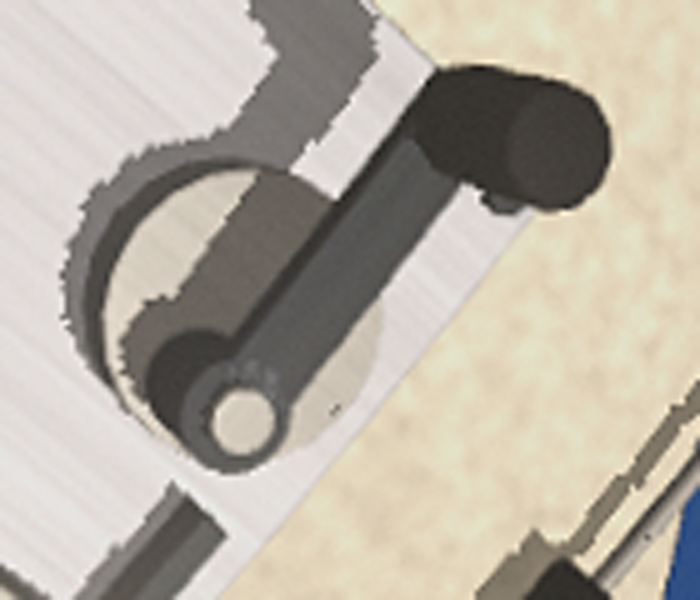

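View pics/b6.png

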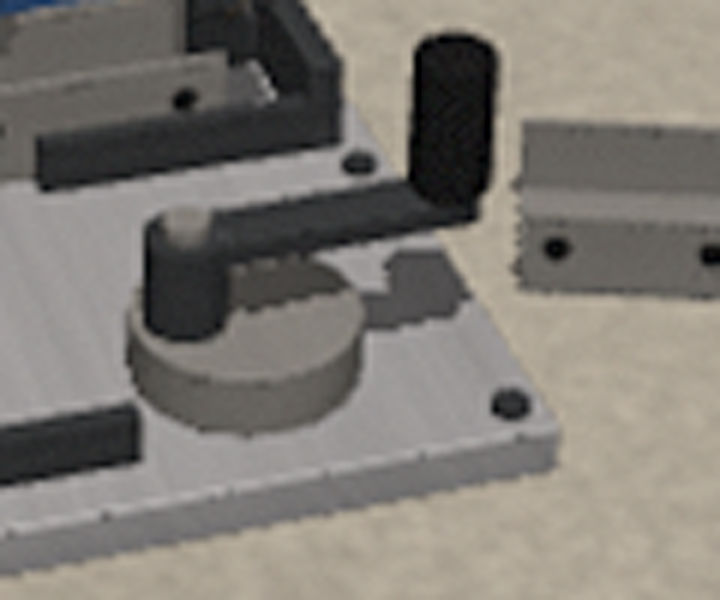

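Run:
```python
from h import *
import pickle
c,b=pickle.load(open('cb.pkl','rb'))
def ang(f,cam,p,q,z,o,s):
    P=[f(cam,(o[0]+u[0]/s,o[1]+u[1]/s),z) for u in (p,q)];d=P[1]-P[0];return P[0].round(1),P[1].round(1),round(float(np.arctan2(d[1],d[0])),3)
o=(410,140)
print('w edge',ang(watz,c,(222,590),(530,220),15,o,5))
print('w levR',ang(watz,c,(295,395),(457,185),60,o,5))
print('w levL',ang(watz,c,(243,345),(408,138),60,o,5))
print('w left edge', ang(watz,c,(35/2.4,330/2),(308/2.4,30/2),15,(240,30),1))
print('w rear edge', ang(watz,c,(35/2.4,335/2),(400/2.4,558/2),15,(240,30),1))
print('w front edge', ang(watz,c,(308/2.4,30/2),(612/2.4,245/2),15,(240,30),1))
o=(280,240)
print('b edge',ang(atz,b,(0,528),(555,432),15,o,6))
print('b levLow',ang(atz,b,(228,265),(475,218),52,o,6))
print('b levUp',ang(atz,b,(225,213),(410,181),60,o,6))
print('b knobtop',atz(b,(280+456/6,240+50/6),100),'b knob bottom',atz(b,(280+450/6,240+195/6),60))
```

```text
w edge (array([529.5, -98.4,  15. ]), array([ 634. , -107.3,   15. ]), -0.085)
w levR (array([572.7, -64.5,  60. ]), array([622.6, -67.3,  60. ]), -0.057)
w levL (array([574.4, -50.1,  60. ]), array([623.6, -53.8,  60. ]), -0.075)
w left edge (array([470.4, 115.3,  15. ]), array([658.6, 100.5,  15. ]), -0.078)
w rear edge (array([468.2, 113.9,  15. ]), array([452.2, -90.9,  15. ]), -1.649)
w front edge (array([658.6, 100.5,  15. ]), array([645.5, -66.5,  15. ]), -1.649)
b edge (array([ 498.3, -100. ,   15. ]), array([ 638., -114.,   15.]), -0.1)
b levLow (array([568.9, -67.5,  52. ]), array([634.8, -70.5,  52. ]), -0.045)
b levUp (array([572.2, -57.1,  60. ]), array([621.1, -60.2,  60. ]), -0.065)
b knobtop [629.28459495 -65.73774634 100.        ] b knob bottom [627.87946871 -69.56673788  60.        ]
```

It's still about 1 to 2 degrees short, so one more small nudge.

play_rows(series=[[40,-10,0,0,0,-0.15,0],[40,-10,-20,0,0,-0.18,0],[30,-15,-40,0,0,-0.18,0],[14,-10,-50,0,0,-0.12,0],[0,-5,-20,0,0,0,0],[0,-2,-15,0,0,0,0],[0,-4,-10,0,0,0,0],[0,0,0,0,0,0,0]])

```text
time_s: 13.0
ee_pos: [637.3, -10.8, 88.4]
tcp_rot: [-0.033, 0.998, -0.045, -0.009]
force: [-0.1, 0.8, 0.9]
finger_gap: -0.001
```

play_rows(series=[[0,-10,0,0,0,0,0],[0,-8,0,0,0,0,0],[0,-4,0,0,0,0,0],[0,-3,0,0,0,0,0]])

```text
time_s: 13.5
ee_pos: [639.4, -36.1, 92.7]
tcp_rot: [-0.035, 0.998, -0.045, -0.006]
force: [0.3, 6.0, -1.5]
finger_gap: -0.001
```

play_rows(series=[[0,-2,0,0,0,0,0],[0,10,0,0,0,0,0],[0,20,10,0,0,0,0],[-15,20,40,0,0,0.1,0],[-30,20,50,0,0,0.15,0],[-40,10,40,0,0,0.18,0],[-40,0,20,0,0,0.18,0],[0,0,0,0,0,0,0]])

```text
time_s: 14.5
ee_pos: [510.1, 51.3, 261.6]
tcp_rot: [-0.029, 0.963, 0.269, -0.014]
force: [0.2, -1.5, -0.1]
finger_gap: 0.0
```

Run:
```python
from h import *
c=manip.camera('wrist');b=manip.camera('side');wall(c)
import pickle;pickle.dump((c,b),open('cb.pkl','wb'))
w=c['pixels'][140:260,410:550,::-1];cv2.imwrite('pics/w10.png',cv2.resize(w,None,fx=5,fy=5,interpolation=cv2.INTER_CUBIC))
w=b['pixels'][240:340,280:400,::-1];cv2.imwrite('pics/b7.png',cv2.resize(w,None,fx=6,fy=6,interpolation=cv2.INTER_CUBIC))
s=manip.get_state();print(s['ee_pos'],s['tcp_rot'])
```

```text
jig [398.2 168.9] 0.58 [569.4   6.3   0. ]
cam_pivot [461.7 221.2] 0.85 [563.8 -59.   60. ]
knob_mid [516.4 163.3] 0.84 [634.6 -63.5  80. ]
push_face [344.9 251.1] 0.65 [473.9  11.8  33. ]
channel_mid [352.5 137.9] 0.93 [571.3  64.6  30. ]
end_stop [391.9  82.7] 0.94 [636.   61.1  29. ]
[510.75678667  49.77521895 255.7680278 ] [-0.03036216  0.96280351  0.26786601 -0.0183125 ]
```

View pics/w10.png

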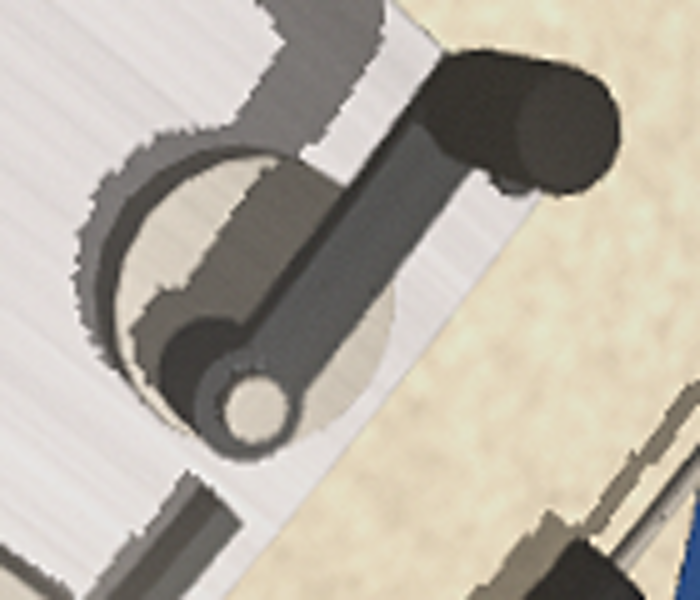

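View pics/b7.png

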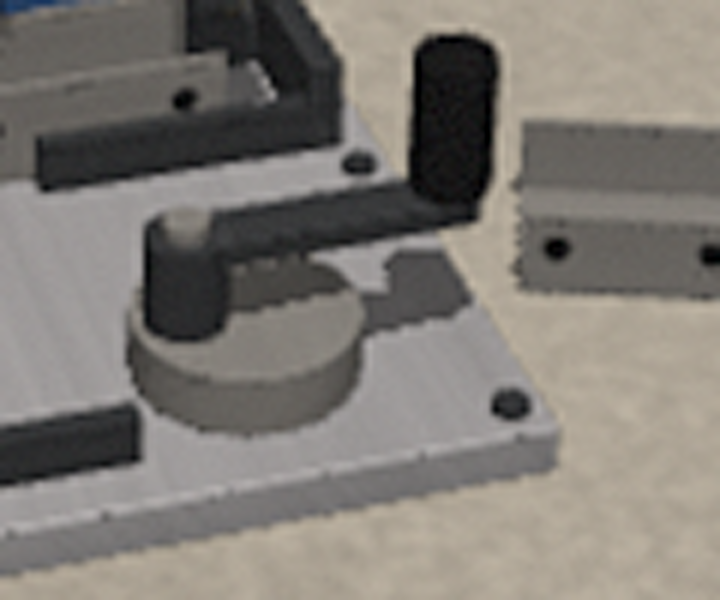

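The lever now agrees with the jig forward direction to about a degree: wrist -0.066 against plate about -0.078. Next is the slide.

```bash
cat >> h.py <<'E'
from scipy.spatial.transform import Rotation as Rt
def turn(th):
    q=manip.get_state()['tcp_rot'];R=Rt.from_quat([q[1],q[2],q[3],q[0]])
    D=Rt.from_euler('z',th)*Rt.from_quat([.70711,.70711,0,0]);return (D*R.inv()).as_rotvec()
E
python3 -c "
from h import *
print(turn(-0.078))"
```

```text
[-0.02047718 -0.07076469  0.94968088]
```

play_rows(series=[[-20,-8,0,0,-0.01,0.16,0],[-20,-8,0,0,-0.01,0.16,0],[-20,-8,0,0,-0.01,0.16,0],[-15,-8,-20,0,-0.01,0.16,0],[0,-4,-40,0,-0.01,0.16,0],[0,0,-40,0,-0.01,0.15,0],[0,0,-30,0,0,0,0],[0,0,0,0,0,0,0]])

```text
time_s: 15.9
ee_pos: [433.7, 11.0, 116.7]
tcp_rot: [-0.012, 0.725, 0.689, -0.005]
force: [-0.5, -0.2, -0.2]
finger_gap: 0.001
```

Run:
```python
from h import *
c=manip.camera('wrist');wall(c);save(c,'w11.png')
s=manip.get_state();print(s['ee_pos'],s['tcp_rot'],turn(-.078))
```

```text
jig [500.8 240.3] 0.71 [563.9   1.9   0. ]
cam_pivot [527.2 353.4] 0.76 [564.3 -55.7  60. ]
knob_mid [617.1 360. ] 0.69 [632.3 -62.2  80. ]
push_face [393.4 249.4] 0.79 [477.6  10.5  33. ]
channel_mid [538.9 159.1] 0.96 [573.5  62.8  30. ]
end_stop [605.6 166.9] 0.74 [634.1  59.3  29. ]
[437.44284954  10.71264923 121.62031567] [-0.00832441  0.72482849  0.68887561 -0.00218192] [-0.0092599  -0.01450881 -0.02714693]
```

View pics/w11.png

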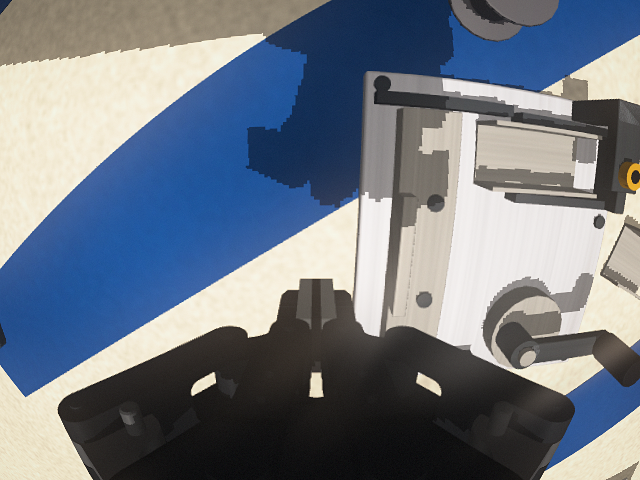

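The wrist view shows the slide's raised plate at about (400,258) and the fingers at (317,290), behind it and clear of the jig. I'll descend and advance.

play_rows(series=[[-2,1,-25,0,-0.01,-0.02,0],[0,1,-25,0,0,0,0],[0,1,-17,0,0,0,0],[0,0,0,0,0,0,0]])

```text
time_s: 16.75
ee_pos: [439.3, 13.4, 57.9]
tcp_rot: [-0.001, 0.732, 0.681, 0.005]
force: [0.1, 0.5, 0.4]
finger_gap: -0.004
```

play_rows(series=[[0,0,-8,0,0,0,0],[0,0,-5,0,0,0,0],[6,0,0,0,0,0,0],[6,-1,0,0,0,0,0],[4,0,0,0,0,0,0],[4,0,0,0,0,0,0]])

```text
time_s: 17.5
ee_pos: [463.4, 11.8, 47.8]
tcp_rot: [0.001, 0.732, 0.681, 0.006]
force: [-4.6, -0.0, 2.8]
finger_gap: -0.001
```

play_rows(series=[[5,0,0,0,0,0,0],[5,-1,0,0,0,0,0],[5,0,0,0,0,0,0],[5,0,0,0,0,0,0]])

```text
time_s: 18.0
ee_pos: [481.3, 10.5, 47.2]
tcp_rot: [-0.001, 0.732, 0.681, 0.003]
force: [-4.8, -1.0, 3.7]
finger_gap: -0.003
```

play_rows(series=[[5,-1,0,0,0,0,0],[4,0,0,0,0,0,0],[4,0,0,0,0,0,0]])

```text
time_s: 18.38
ee_pos: [494.6, 9.5, 47.2]
tcp_rot: [-0.001, 0.732, 0.681, 0.003]
force: [-4.3, -0.7, 3.2]
finger_gap: 0.002
```

play_rows(series=[[3,0,0,0,0,0,0],[3,0,0,0,0,0,0]])

```text
time_s: 18.62
ee_pos: [500.9, 9.0, 47.2]
tcp_rot: [-0.001, 0.732, 0.681, 0.002]
force: [-4.9, -0.5, 4.1]
finger_gap: -0.002
```

play_rows(series=[[3,0,0,0,0,0,0],[2,0,0,0,0,0,0]])

```text
time_s: 18.88
ee_pos: [501.0, 9.0, 47.1]
tcp_rot: [-0.005, 0.732, 0.681, -0.002]
force: [-9.2, -1.1, 7.6]
finger_gap: -0.003
```

play_rows(series=[[5,0,0,0,0,0,0],[5,0,0,0,0,0,0]])

```text
time_s: 19.12
ee_pos: [501.1, 9.1, 47.2]
tcp_rot: [-0.012, 0.732, 0.681, -0.011]
force: [-18.3, -1.1, 15.4]
finger_gap: -0.003
```

Run:
```python
from h import *
b=manip.camera('side');c=manip.camera('wrist');save(c,'w12.png');wall(c)
cv2.imwrite('pics/b8.png',cv2.resize(b['pixels'][200:350,200:400,::-1],None,fx=4,fy=4,interpolation=cv2.INTER_CUBIC))
```

```text
jig [447.7 277.1] 0.56 [566.4   3.1  -0. ]
cam_pivot [607.4 449. ] 0.42 [663.4 -92.7  60. ]
knob_mid [603.3 449.5] 0.65 [631.8 -59.9  80. ]
push_face [350.9 305.8] 0.91 [515.6   8.3  33. ]
channel_mid [532.4 167.2] 0.66 [593.6  61.   30. ]
end_stop [602.7 174.9] 0.7 [635.   57.5  29. ]
```

View pics/b8.png

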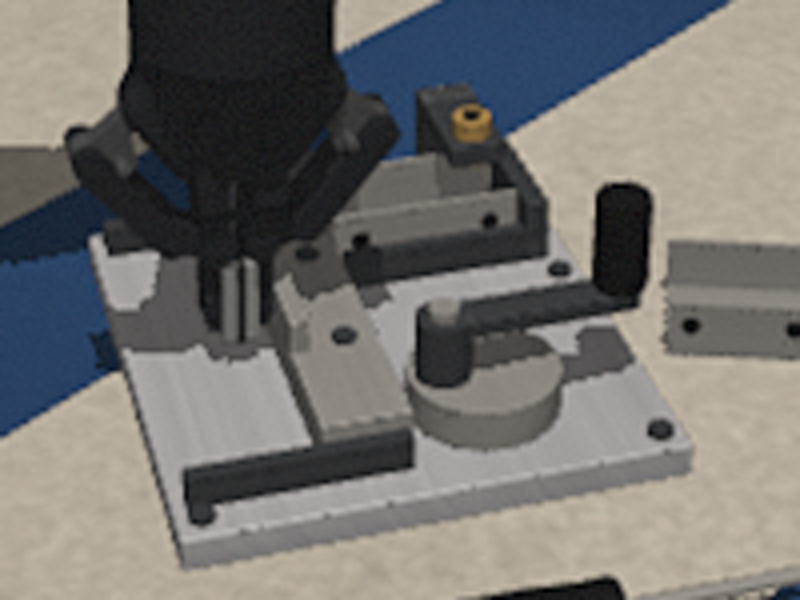

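View pics/w12.png

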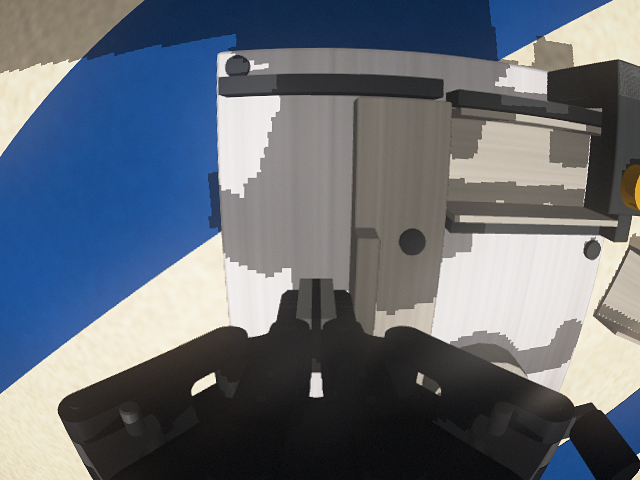

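The side view shows the slide hard against its stop, the channel at the end stop under the bushing at about (490,220), and the lever still forward. Force rose to 18 N with no movement. I'll back away now.

play_rows(series=[[-8,1,0,0,0,0,0],[-20,1,0,0,0,0,0],[-20,1,10,0,0,0,0],[-10,0,40,0,0,0,0],[0,0,50,0,0,0,0],[0,0,50,0,0,0,0],[20,0,40,0,0,0,0],[0,0,0,0,0,0,0]])

```text
time_s: 20.52
ee_pos: [472.1, 12.7, 243.2]
tcp_rot: [-0.003, 0.732, 0.681, 0.0]
force: [0.1, 0.6, -0.0]
finger_gap: 0.003
```

Run:
```python
from h import *
b=manip.camera('side');c=manip.camera('wrist');save(c,'w13.png');wall(c)
cv2.imwrite('pics/b9.png',cv2.resize(b['pixels'][200:350,200:400,::-1],None,fx=4,fy=4,interpolation=cv2.INTER_CUBIC))
print(manip.get_state()['ee_pos'],manip.get_state()['force'])
```

```text
jig [410.  204.1] 0.87 [563.9   3.2   0. ]
cam_pivot [426.8 281.1] 0.62 [565.5 -55.8  60. ]
knob_mid [501.4 288.3] 0.58 [632.8 -61.7  80. ]
push_face [364.1 210.3] 0.56 [513.    7.2  33. ]
channel_mid [446.4 145.8] 0.94 [593.4  62.6  30. ]
end_stop [485.5 149.4] 0.68 [634.3  58.6  29. ]
[466.86045498  13.0792982  237.39173865] [ 0.11311539 -0.37944246  0.31566156]
```

View pics/b9.png

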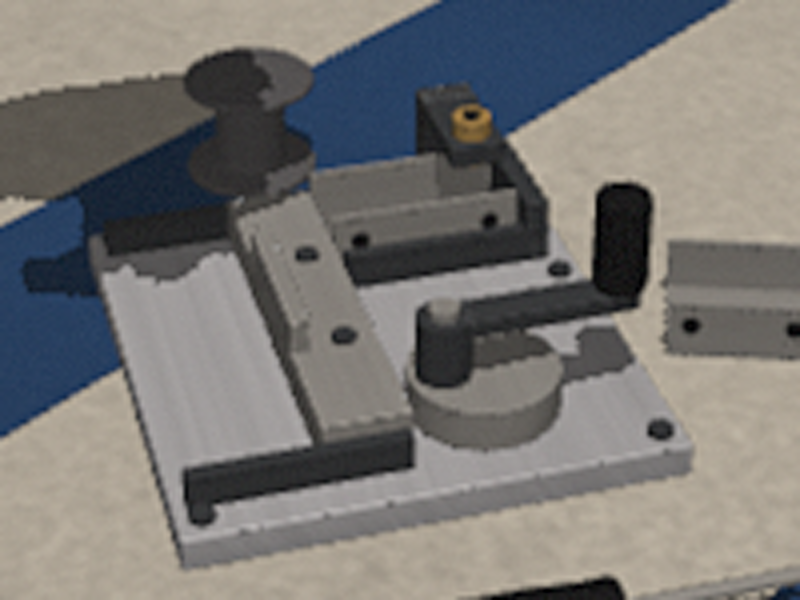

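View pics/w13.png

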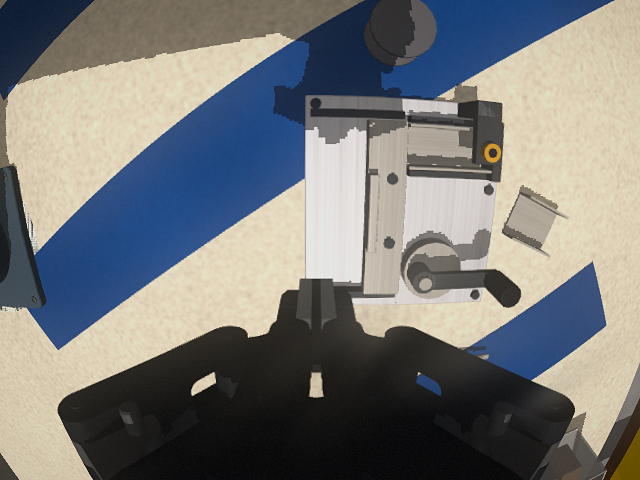

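The slide is home, the channel is against the end stop, the lever points forward, and the bystanders haven't moved. Handing the job in.

```bash
python3 -c "
from station import manip
print(manip.close_job())"
```

```text
the job is handed in; nothing more can be done
None
```

I turned the cam to low first, then pushed the slide fully home, and handed the job in at about 21 s. All of it was done by pushing with closed fingers.

- **Cam:** I pushed the knob clockwise about a quarter turn, with two short nudges at the end to line it up. In my last measurements the lever pointed within about 1 to 2° of jig forward. The wrist view gave -0.06 to -0.09 rad against a plate yaw of about -0.08. The side view was less exact and read up to 3° short. After the final nudge I did not re-measure the edges and relied on the pictures and the networks' readings.
- **Slide:** I pushed it by its rear face for about 38 mm, until it stopped dead. Force then rose from about 5 N to 18 N with no further movement.
- **Channel:** After the arm backed away, the last pictures show it against the end stop, or within a couple of millimetres of it, under the drill guide. The networks put its middle at about jig x = 21 to 25 mm, where fully fed is 22 to 24 mm.
- **Other checks:** The lever is still forward, and the arm is touching nothing. The spool and offcut look undisturbed. The screwdriver is mostly out of frame in the last pictures, but I never went near it. Early position readings from the scene and side cameras differed from the wrist camera by up to about 10 mm, so I relied on the wrist fit.

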